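# Unlock the cobbler's tack chest

## Task

Open the locked tack chest on the cobbler's bench: first turn the left dial (left as seen from the robot) until its four-pip mark stands at its index stud, then turn the right dial until its two-pip mark does, and leave both there. Then pinch the two side tabs of the lid's grip fully in, lift the lid out of the chest and set it down gently, right way up and level, in the middle of the cork mat, and let go. Leave the other things on the bench where they are.

Things in the scene. Friction and masses are not known exactly. Their poses are not given: they have to be found in the camera images.
- chest: Grey steel tack chest fixed to the bench, 200 (x) x 350 (y) x 75 mm high. Origin: centre of its underside; front (-x) towards the robot, y to its left. On its flat top: a dial at y +115 mm (left) and -115 mm (right), x 0; between them the lid in an opening 100 x 108 mm with an 8 mm thick rim. A brass index stud (diamond block) stands 60 mm in front (-x) of each dial's axis.
- left_dial (a joint): Angle of the left dial, rad, growing anticlockwise from above, stops at 0 and 5.236. At 0 the one-pip mark is at the index stud, n pips at (n-1) x 1.0472; so four pips: 3.1416, the bar's pointed end directly away from the stud. Good within 0.12. Turning takes about 0.1 N m; it stays where it is left. Starts between 0.3 and 1.4.
- right_dial (a joint): Angle of the right dial, with the same marks, sense and stops. Two pips at the stud: 1.0472, the bar's pointed end then 60 degrees anticlockwise (from above) of the stud. Good within 0.12. Starts between 2.8 and 3.9.
- left_dial_grip (a point): Centre of the left dial's black bar grip, on its upright axis, 32 mm above the chest's top. Bar 63 mm long, 14 wide, 30 tall, one end pointed, with a white line. Below it a steel disc 90 mm across, 9 to 17 mm above the chest's top, its rim marked every 60 degrees with 1 to 6 pips, counted clockwise from the pointed end. Turns with the dial: -x to the pointed end, y across the bar.
- right_dial_grip (a point): The same point and axes of the right dial, which is of the same make. Each disc has one rim slot, about 26 mm wide; at its code it stands over the lid's 14 mm wide lug and lets it pass upward. Elsewhere the disc holds the lid down.
- lid_grip (a point): Centre of the loose lid's grip, midway between its tabs, axes as the chest's while closed. Grip: black block 30 (x) x 44 (y) x 38 mm tall on the lid plate, with a grey tab 28 mm wide and 30 tall on its front and its rear. The point is 19 mm above the plate's top and 47 mm above the underside of the plug on which the lid stands when set down.
- lid: The lid; origin at the centre of the plug's underside. Aluminium plate 120 (x) x 124 (y) x 6 mm; a lug on its left and right edges (156 mm over both) reaches 8 mm under each dial; below it a plug 96 x 104 x 22 mm, 2 mm play a side in the chest's opening. About 0.4 to 0.6 kg. Lifts straight up; out of the chest when 22 mm up.
- front_tab (a joint): Travel of the lid's front (-x) tab, m: 0 out, 0.009 fully pinched in. Its bolt holds 6 mm under the opening's rim and is clear of it from about 0.007. The spring pushes back with 2.4 N at first, 7.8 N fully in. Over both tab faces: 58 mm out, 40 mm pinched.
- rear_tab (a joint): Travel of the lid's rear (+x) tab, the same.
- mat_top (a point): Centre of the top of the cork mat, 180 (x) x 200 (y) x 4 mm, fixed flat on the bench.
- mat: The cork mat; origin at the centre of its underside.
- hammer: Bystander: hammer lying on the bench, 280 mm long.
- screwdriver: Bystander: screwdriver lying on the bench, 200 mm long.
- tin: Bystander: round tin of tacks, 90 mm across, 26 mm high.
- sprayer: Bystander: spray bottle standing on the bench, 76 mm across, 235 mm tall.
Things that resemble listed ones, but are neither listed nor needed, are in the scene too. There is more than one size of the lid; the job needs the middle-sized.

How it is judged:
By the outcome, as a careful person would: the job done as asked, in the order asked, and still so for the second after the job is handed in, with the robot touching nothing.
It also fails if it takes over 72 s, if anything falls off the work surface, if the arm or the gripper's body presses on something with over 40 N, if the wrist force passes 120 N, or if a joint passes its speed limit or range.

## Robot

A 7-joint arm with a two-finger parallel gripper is mounted at the origin on the work surface. World frame = base frame: x ahead of the robot, y to its left, z up, the work surface at z = 0. Lengths are in m, angles in rad, forces in N, time in s.
With the tool pointing down it reaches from about 0.35 to 0.9 m from the base axis. Payload 7.2 kg.
Tool frame: the origin (TCP) lies on the front face of the gripper's body, between the roots of the fingers; the fingertips stand 73 mm ahead of it and the grasp point (between the pads) lies 54 mm ahead of it (robot.grip_depth is the distance from the TCP to the grasp point, in m); z points along the fingers, y is the line along which they close (so a half turn about z gives the same grasp; the last joint's range is limited). The gripper opens to 85 mm and grips with 20 to 120 N. Pads are 22 mm wide; open, the fingers measure 114 mm over their backs; the gripper's body (76 mm by 85 mm) begins 54 mm behind the grasp point. The pads swing forward as they close: fully open they stand 13 mm farther back than shut.
Start: joints at [-1.222, 0.411, -0.013, 1.596, 0.006, 1.134, -0.082], TCP at [0.253, 0.571, 0.304] pointing down, gripper open.
Joint ranges: [-2.95, 2.95], [-0.29, 1.99], [-1.47, 1.44], [0.14, 2.54], [-1.03, 4.17], [0.13, 1.85], [-2.86, 2.86]. Speed limits (rad/s): [2.39, 2.39, 3.01, 3.01, 3.14, 3.14, 3.14].

## Interface

Orientations are given as a rotation vector (axis times angle).
In Python, from plant import robot gives the robot as it stands. Calls block until the motion is done:
- robot.goto(position, orientation): joint-space move of the TCP to a pose.
- robot.move_l(position, orientation=None, max_speed=0.15, threshold=None): straight line of the TCP; orientation=None keeps the orientation; max_speed is the mean speed in m/s. With threshold (N) it stops when the force on the tool has changed by that much, and returns True; else False.
- robot.move_j(angles): joint-space move.
- robot.grip(opening, effort=None): finger opening in m; effort is the grip in N (None keeps the last); returns when the fingers have stopped.
- robot.wait(seconds).
- robot.inverse_kinematics(position, orientation): joint angles nearest the present ones, or None.
- robot.state(): the state.
- robot.capture(name): name is "scene" or "top" or "wrist"; returns the picture (384x512x3 uint8, blue, green, red); there is no depth.
- robot.camera_params(name): a dict with "fx", "fy", "cx", "cy" (pixels), "extrinsics" (4x4, takes a point from camera to world coordinates). Camera axes: x right, y down, z forward; pixel columns grow to the right and rows downward; lengths in m; the calibration is good to about 2 mm. A picture is of the moment at which its call begins: read the wrist's pose just before it. camera_params takes no time and is no camera call; for the wrist camera it gives the pose at the moment of the call.
A pose or a line that the arm cannot do raises robot.PlanningError and nothing moves.
- robot.hand_in(): hands the job in; it is judged then, once.
The state is a dict: "t": time; "qpos": joint angles; "qd": joint speeds; "effort": joint torques, N m; "tcp_pos": TCP position; "orientation": TCP orientation; "contact_force": force on the tool from outside, world axes, zero at the start; "torque": the same for the moment, N m; "grip_width": finger opening in m; "gripper_force": force on a finger pad.
Only numpy, scipy, OpenCV 4.12 (cv2) and the standard library are available. Lean on these libraries where they do the work, as an engineer would, in place of code of your own. Each camera call takes 0.05 s, during which the arm holds its last target. There are 200 camera calls.

## Working session

There is one attempt and no reset: what is moved stays moved. The work goes in short steps, each a Python script; the robot and the scene stay as the last script left them, time stands still between calls to the robot, and variables do not carry over. Pictures are saved under pics/ and viewed, at most 10 in all, crops included, and the job is handed in when it is done.

```bash
ls; mkdir -p pics
python3 - <<'E'
from plant import robot
import cv2,numpy as np
for n in("top","scene"):
    cv2.imwrite(f"pics/{n}0.png",robot.capture(n)); p=robot.camera_params(n)
    print(n,p["fx"],p["fy"],p["cx"],p["cy"]); print(np.round(p["extrinsics"],3))
s=robot.state();print(s["t"],s["orientation"],s["contact_force"],s["grip_width"],robot.grip_depth)
E
```

```text
pics
top 467.5416483565736 467.5416483565736 257.4217897606613 189.80634284386693
[[-0.017 -0.99   0.141  0.298]
 [-1.     0.017  0.     0.089]
 [-0.003 -0.141 -0.99   1.633]
 [ 0.     0.     0.     1.   ]]
scene 461.6473717596099 461.6473717596099 255.77023209258854 185.35521689968118
[[-0.693  0.604 -0.393  1.188]
 [ 0.721  0.574 -0.389  0.738]
 [-0.009 -0.553 -0.833  1.463]
 [ 0.     0.     0.     1.   ]]
0.1 [-6.49985455e-01 -3.07339299e+00  2.26875119e-03] [-0.40076679  0.37282302  0.43965616] 0.08535552600582022 0.0539
```

View pics/top0.png

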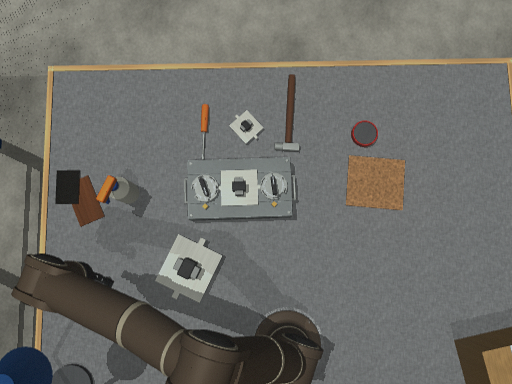

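View pics/scene0.png

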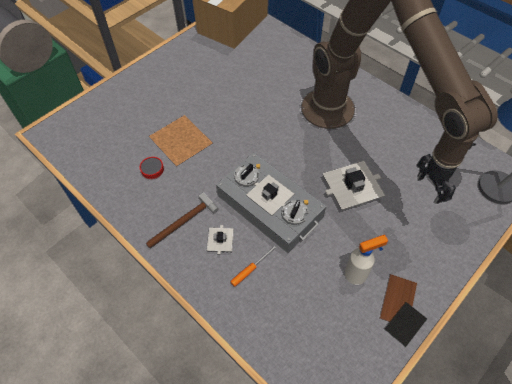

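The top view shows the chest at about (242,188), the left dial at (205,187), the right dial at (273,186), and the mat at (376,183). The sprayer is at (122,190). The lid in the chest is the middle-sized one; decoys lie at (246,127) and (190,268). The scene view agrees.

```bash
cat > h.py <<'E'
from plant import robot
import cv2,numpy as np
from scipy.spatial.transform import Rotation as R
def ray(P,uv,z):
    uv=np.atleast_2d(np.asarray(uv,float)); E=P["extrinsics"]
    d=np.c_[(uv[:,0]-P["cx"])/P["fx"],(uv[:,1]-P["cy"])/P["fy"],np.ones(len(uv))]@E[:3,:3].T
    o=E[:3,3]; return o+d*((z-o[2])/d[:,2])[:,None]
def proj(P,p):
    E=P["extrinsics"]; c=(np.atleast_2d(p)-E[:3,3])@E[:3,:3]
    return np.c_[c[:,0]/c[:,2]*P["fx"]+P["cx"],c[:,1]/c[:,2]*P["fy"]+P["cy"]]
def down(yaw):  # tool z down, tool y axis along world direction at angle yaw
    y=np.array([np.cos(yaw),np.sin(yaw),0]); z=np.array([0,0,-1.]); x=np.cross(y,z)
    return R.from_matrix(np.c_[x,y,z]).as_rotvec()
def blobs(mask,amin):
    n,l,st,c=cv2.connectedComponentsWithStats(mask.astype(np.uint8)); 
    return [(int(st[i,4]),c[i],l==i) for i in range(1,n) if st[i,4]>=amin]
E
python3 - <<'E'
from h import *
np.set_printoptions(precision=4,suppress=True)
im=cv2.imread("pics/top0.png"); P=robot.camera_params("top"); h=cv2.cvtColor(im,cv2.COLOR_BGR2HSV)
m=cv2.inRange(h,(8,70,90),(22,255,255)); m[:90]=0;m[:,:330]=0;m[300:]=0;
for a,c,l in blobs(m,300):
    r=cv2.minAreaRect(np.argwhere(l)[:,::-1].astype(np.float32)); w=ray(P,cv2.boxPoints(r),.004); print("mat",ray(P,r[0],.004),w[:,:2].tolist())
m=cv2.inRange(h,(10,110,100),(35,255,255)); m[:195]=0;m[215:]=0;m[:,:180]=0;m[:,300:]=0
for a,c,l in blobs(m,2): print("stud",a,c,ray(P,c,.085))
print("dials",ray(P,[[205,187],[273,186],[239,187]],.1))
W=robot.camera_params("wrist");s=robot.state()
T=np.eye(4);T[:3,:3]=R.from_rotvec(s["orientation"]).as_matrix();T[:3,3]=s["tcp_pos"]
print("cam in tcp",np.linalg.inv(T)@W["extrinsics"],W["fx"],W["cx"],W["cy"]); print(T)
E
```

```text
mat [[ 0.5488 -0.3267  0.004 ]] [[0.4715136672999597, -0.2137904475673838], [0.6496722163677667, -0.23764672344597315], [0.6270834052698042, -0.44106261756331827], [0.4496083556842051, -0.4141919192851485]]
stud 17 [274.     203.6471] [[0.4701 0.0351 0.085 ]]
stud 15 [204.8 205.8] [[0.4669 0.2655 0.085 ]]
dials [[0.5279 0.2631 0.1   ]
 [0.5273 0.0376 0.1   ]
 [0.5259 0.1503 0.1   ]]
cam in tcp [[-0.0005 -0.9448 -0.3275  0.0865]
 [ 1.     -0.0001 -0.001   0.0007]
 [ 0.0009 -0.3275  0.9448 -0.0691]
 [ 0.      0.      0.      1.    ]] 342.38860578778576 253.49250213154667 194.5210026137807
[[-0.9144  0.4049 -0.0005  0.2529]
 [ 0.4049  0.9144 -0.0014  0.5712]
 [-0.0001 -0.0015 -1.      0.3031]
 [ 0.      0.      0.      1.    ]]
```

Run:
```python
from h import *
robot.move_l([.55,.15,.33],down(np.pi/2),max_speed=.25)
robot.wait(.2)
s=robot.state();print(s["t"],s["tcp_pos"],s["qpos"],s["contact_force"])
P=robot.camera_params("wrist");im=robot.capture("wrist")
np.savez("w1.npz",**P); cv2.imwrite("pics/w1.png",im)
cv2.imwrite("pics/w1b.png",cv2.resize(im,(800,600),interpolation=cv2.INTER_CUBIC))
```

```text
2.5167 [0.54977995 0.1505601  0.33001084] [-0.47598185  0.29418283  0.15683404  1.70812612 -0.04994993  1.14314003
  1.26664383] [-0.68826278 -0.15486798  0.29947169]
```

View pics/w1b.png

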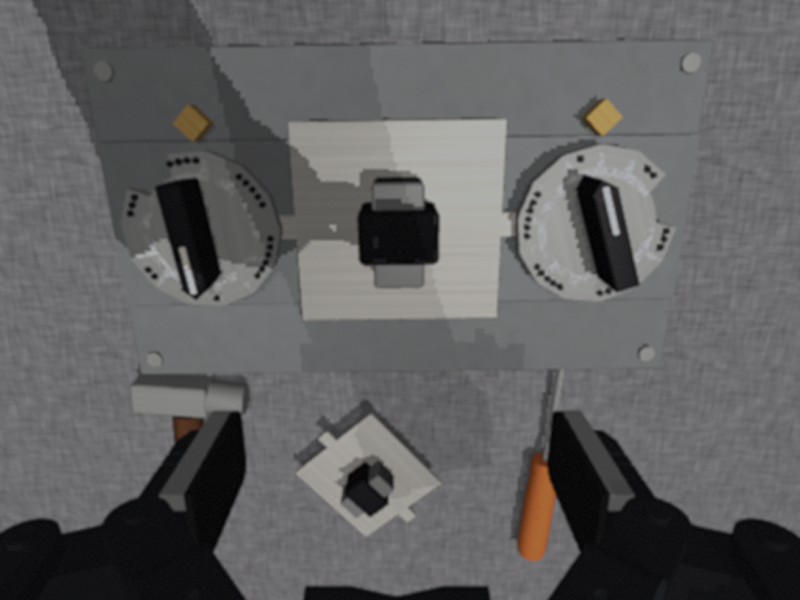

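The view is taken from above, with up = −x and right = +y. The left dial (image right, centre about (592,222)) has its tip near its stud, leaning about 0.25 rad anticlockwise. The right dial (centre about (200,228)) has its tip pointing away from the stud. The lid grip is at about (399,232). Next I'll measure the pips and the lid plate precisely.

Run:
```python
from h import *
np.set_printoptions(precision=4,suppress=True)
P=dict(np.load("w1.npz")); im=cv2.imread("pics/w1.png"); g=cv2.cvtColor(im,cv2.COLOR_BGR2GRAY); h=cv2.cvtColor(im,cv2.COLOR_BGR2HSV)
# pips: local dark spots
bh=cv2.morphologyEx(g,cv2.MORPH_BLACKHAT,np.ones((7,7)))
zt=.092
axes={}
for name,c0,marks in (("L",(592,222),[(580,158),(650,172),(663,238),(605,292),(548,277),(530,215)]),("R",(200,228),[(217,298),(151,272),(132,206),(183,161),(252,191),(267,257)])):
    pts=[]
    for n,m in enumerate(marks):
        m=np.array(m)*.64-.18; x,y=np.round(m).astype(int); w=9
        s=bh[y-w:y+w+1,x-w:x+w+1].astype(float); s[s<35]=0
        # keep radius window from centre
        yy,xx=np.mgrid[y-w:y+w+1,x-w:x+w+1]; W=ray(P,np.c_[xx.ravel(),yy.ravel()],zt)[:,:2]
        c=axes.get(name,ray(P,np.array(c0)*.64,zt)[0,:2]); r=np.hypot(*(W-c).T).reshape(s.shape); s[(r<.031)|(r>.046)]=0
        pts.append((W*s.ravel()[:,None]).sum(0)/s.sum())
    pts=np.array(pts)
    # clockwise at n: angle of mark = A - n*60deg ; fit centre,radius,A linearly
    k=-np.arange(6)*np.pi/3; M=np.zeros((12,4)); M[::2,0]=1;M[1::2,1]=1
    M[::2,2]=np.cos(k);M[::2,3]=-np.sin(k);M[1::2,2]=np.sin(k);M[1::2,3]=np.cos(k)
    sol,*_=np.linalg.lstsq(M,pts.ravel(),rcond=None); A=np.arctan2(sol[3],sol[2])
    axes[name]=sol[:2]
    print(name,"centre",sol[:2],"r",np.hypot(*sol[2:]),"A world",A,"dial(vs -x)",(A-np.pi)%(2*np.pi),"res mm",((M@sol-pts.ravel())*1e3).round(1))
    print("tip per mark",np.round((np.arctan2(*(pts-sol[:2]).T[::-1])-k-np.pi)%(2*np.pi),3))
d=axes["L"]-axes["R"];print("sep",np.hypot(*d),"yaw",np.arctan2(-d[0],d[1]),"mid",(axes["L"]+axes["R"])/2)
m=cv2.inRange(h,(10,110,60),(35,255,255)); m[110:]=0
for a,c,l in blobs(m,20): print("stud",a,c,ray(P,c,.083))
m=(g>105)&(h[...,1]<60); m=m.astype(np.uint8)
q=ray(P,np.array([[289,121],[506,120],[498,318],[303,320]])*.64,.081+.006); print("plate corners",q[:,:2],q.mean(0)) 
q=ray(P,np.array([[358,204],[438,204],[436,263],[360,263]])*.64,.12); print("grip top",q[:,:2],q.mean(0))
```

```text
L centre [0.5221 0.2663] r 0.04106362095115303 A world -2.807326360065776 dial(vs -x) 0.33426629352401704 res mm [ 2.6  0.7 -0.3 -0.2  0.  -0.3 -0.6  2.9 -0.1 -2.6 -1.6 -0.5]
tip per mark [0.329 0.325 0.336 0.261 0.386 0.37 ]
R centre [0.5262 0.0377] r 0.040052273995584274 A world 0.10629847805533758 dial(vs -x) 3.247891131645131 res mm [ 0.7  0.1 -0.4 -0.4 -0.2  0.2  0.4 -0.   0.2 -0.2 -0.7  0.4]
tip per mark [3.248 3.263 3.255 3.246 3.248 3.228]
sep 0.2286917101707302 yaw 0.017995145592485235 mid [0.5241 0.152 ]
stud 313 [384.8882  74.5847] [[0.4625 0.2662 0.083 ]]
stud 323 [123.0155  78.2291] [[0.4656 0.0376 0.083 ]]
plate corners [[0.4649 0.0926]
 [0.4643 0.2124]
 [0.581  0.2153]
 [0.5824 0.0937]] [0.5232 0.1535 0.087 ]
grip top [[0.5055 0.132 ]
 [0.5055 0.1735]
 [0.537  0.1732]
 [0.537  0.1324]] [0.5213 0.1528 0.12  ]
```

```bash
cat >> h.py <<'E'
YAW=.0135; LC=np.array([.5228,.2668]); RC=np.array([.526,.0379])
E
python3 - <<'E'
from h import *
np.set_printoptions(precision=3,suppress=True)
for C,a in((LC,.32),(RC,3.234)):
  for k in(-1,0,1):
    y=YAW+a+np.pi/2+k*np.pi
    y=(y+np.pi)%(2*np.pi)-np.pi
    for d in(0,.3):
        q=robot.inverse_kinematics([*C,.171],down(y+d)); print(C,round(y+d,3),q)
E
```

```text
[0.523 0.267] -1.237 [-1.002  0.556  0.618  1.853 -0.414  0.863 -1.417]
[0.523 0.267] -0.937 [-0.956  0.54   0.55   1.85  -0.366  0.853 -1.162]
[0.523 0.267] 1.904 [-0.585  0.49   0.041  1.825 -0.026  0.827  1.373]
[0.523 0.267] 2.204 [-0.553  0.491 -0.002  1.822  0.001  0.829  1.649]
[0.523 0.267] -1.237 [-1.002  0.556  0.618  1.853 -0.414  0.863 -1.417]
[0.523 0.267] -0.937 [-0.956  0.54   0.55   1.85  -0.366  0.853 -1.162]
[0.526 0.038] 1.677 [-0.291  0.407  0.16   1.976 -0.091  0.765  1.599]
[0.526 0.038] 1.977 [-0.256  0.406  0.116  1.974 -0.066  0.766  1.875]
[0.526 0.038] -1.465 [-0.701  0.484  0.705  2.002 -0.431  0.807 -1.212]
[0.526 0.038] -1.165 [-0.659  0.469  0.646  1.999 -0.39   0.797 -0.952]
[0.526 0.038] 1.677 [-0.291  0.407  0.16   1.976 -0.091  0.765  1.599]
[0.526 0.038] 1.977 [-0.256  0.406  0.116  1.974 -0.066  0.766  1.875]
```

```bash
cat >> h.py <<'E'
def show(tag):
    s=robot.state(); print(tag,"t%.2f"%s["t"],np.round(s["tcp_pos"],4),"q7 %.3f"%s["qpos"][6],"F",np.round(s["contact_force"],1),"M",np.round(s["torque"],2),"w %.4f gf %.1f"%(s["grip_width"],np.max(np.abs(s["gripper_force"]))),flush=True); return s
E
python3 - <<'E'
from h import *
y=YAW+.32-np.pi/2; o=down(y)
robot.goto([*LC,.25],o); show("above")
robot.grip(.06)
hit=robot.move_l([*LC,.171],o,max_speed=.12,threshold=12); s=show(f"down {hit}")
if not hit:
    robot.grip(0,30); s=show("closed")
E
```

```text
above t4.92 [0.5229 0.2667 0.2501] q7 -1.509 F [-0.2 -0.2 -1.5] M [ 0.02  0.02 -0.03] w 0.0853 gf 0.0
down False t6.11 [0.5232 0.2668 0.1715] q7 -1.450 F [ 0.4 -0.6 -0.2] M [ 0.   -0.02 -0.03] w 0.0602 gf 0.0
closed t6.58 [0.5232 0.2663 0.1717] q7 -1.449 F [-1.5 -3.   6. ] M [-0.58  0.21  0.03] w 0.0134 gf 31.7
```

Run:
```python
from h import *
q0=robot.state()["qpos"].copy()
for d in(1.0,2.82):
    q=q0.copy(); q[6]+=d; robot.move_j(q); s=show("turn")
robot.grip(.06); show("open")
robot.move_l([*s["tcp_pos"][:2],.25],max_speed=.15)
c=(LC+RC)/2
robot.goto([c[0]+.03,c[1],.33],down(np.pi/2)); robot.wait(.1); show("up")
P=robot.camera_params("wrist");im=robot.capture("wrist")
np.savez("w2.npz",**P); cv2.imwrite("pics/w2.png",im)
cv2.imwrite("pics/w2b.png",cv2.resize(im,(800,600),interpolation=cv2.INTER_CUBIC))
```

```text
turn t7.53 [0.5238 0.2656 0.1717] q7 -0.451 F [ 4.2 -3.1 -2.9] M [-0.64 -0.82  0.07] w 0.0134 gf 30.6
turn t9.13 [0.525  0.2665 0.1717] q7 1.368 F [10.   0.3 -7.5] M [-0.04 -1.86  0.02] w 0.0136 gf 29.8
open t9.64 [0.523  0.2664 0.1717] q7 1.370 F [ 0.1 -1.2 -0. ] M [-0.   -0.05  0.01] w 0.0598 gf 0.0
up t11.04 [0.5537 0.1535 0.3288] q7 1.453 F [-0.2  0.2 -0.6] M [ 0.05 -0.04 -0.03] w 0.0598 gf 0.0
```

View pics/w2b.png

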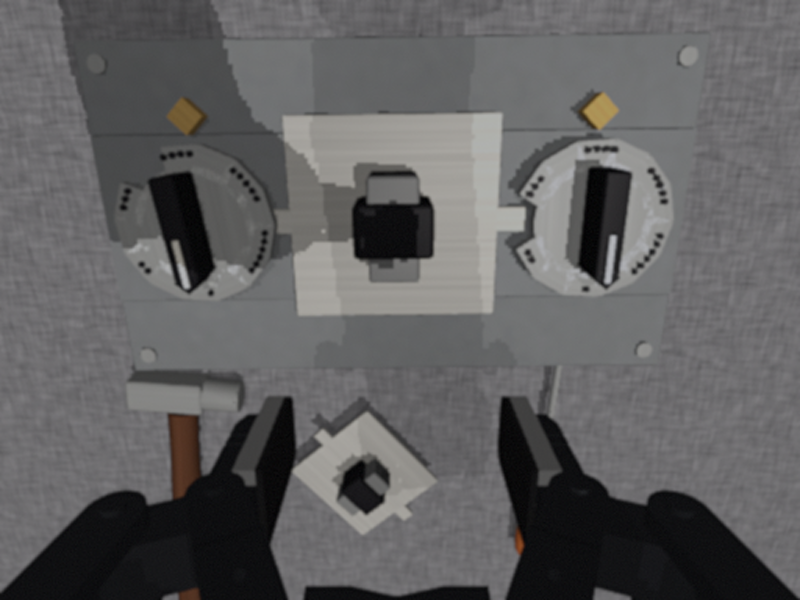

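The left dial's four-pip mark (601,149) is now at its stud (600,110), and its slot is over the lug at (512,218). I'll measure it numerically before touching the right dial.

```bash
cat >> h.py <<'E'
def dial(P,im,marks,zt=.092):
    bh=cv2.morphologyEx(cv2.cvtColor(im,cv2.COLOR_BGR2GRAY),cv2.MORPH_BLACKHAT,np.ones((7,7)))
    mk=np.array(marks)*.64-.18; c=ray(P,mk,zt)[:,:2].mean(0); pts=[]; w=9
    for x,y in np.round(mk).astype(int):
        yy,xx=np.mgrid[y-w:y+w+1,x-w:x+w+1]; s=bh[yy,xx].astype(float).ravel(); s[s<35]=0
        W=ray(P,np.c_[xx.ravel(),yy.ravel()],zt)[:,:2]; r=np.hypot(*(W-c).T); s[(r<.034)|(r>.045)]=0
        pts.append((W*s[:,None]).sum(0)/s.sum())
    pts=np.array(pts); c=pts.mean(0); k=-np.arange(6)*np.pi/3
    a=(np.arctan2(*(pts-c).T[::-1])-k-np.pi-YAW)%(2*np.pi)
    print("centre",c.round(4),"r",np.hypot(*(pts-c).T).round(4),"angles",a.round(3),"median %.3f"%np.median(a)); return c,np.median(a)
E
python3 - <<'E'
from h import *
P=dict(np.load("w2.npz")); im=cv2.imread("pics/w2.png")
dial(P,im,[(586,289),(530,257),(535,187),(601,149),(657,186),(647,255)])
dial(P,im,[(211,293),(145,267),(126,200),(177,155),(245,185),(260,252)])
h=cv2.cvtColor(im,cv2.COLOR_BGR2HSV);m=cv2.inRange(h,(10,110,60),(35,255,255)); m[110:]=0
for a,c,l in blobs(m,20): print("stud",a,c,ray(P,c,.083))
q=ray(P,np.array([[283,114],[502,112],[494,314],[299,316]])*.64,.081); print("plate",q[:,:2].tolist(),q.mean(0)) 
q=ray(P,np.array([[354,198],[433,198],[432,257],[355,257]])*.64,.119); print("grip top",q.mean(0))
E
```

```text
centre [0.5226 0.2676] r [0.0387 0.0405 0.0405 0.0401 0.04   0.0398] angles [3.207 3.131 3.176 3.143 3.141 3.118] median 3.142
centre [0.5259 0.0378] r [0.0397 0.0403 0.0403 0.0403 0.0402 0.0401] angles [3.239 3.253 3.255 3.24  3.237 3.253] median 3.247
stud 322 [382.66149068  70.5621118 ] [[0.46261548 0.26619479 0.083     ]]
stud 332 [119.00301205  73.89156627] [[0.46559893 0.03770232 0.083     ]]
plate [[0.46475432851804366, 0.09129518328767613], [0.46356045613397456, 0.21354081346244666], [0.5834756440951728, 0.21635711810526187], [0.5850112689455204, 0.09327798382124577]] [0.52420042 0.15361777 0.081     ]
grip top [0.52157897 0.15321154 0.119     ]
```

Run:
```python
from h import *
o=down(YAW+3.245-np.pi/2)
robot.goto([*RC,.24],o); show("above")
hit=robot.move_l([*RC,.171],o,max_speed=.12,threshold=12); s=show(f"down {hit}")
if hit: raise SystemExit
robot.grip(0,30); s=show("closed"); q0=s["qpos"].copy()
for d in(-1.0,-2.198):
    q=q0.copy(); q[6]+=d; robot.move_j(q); s=show("turn")
robot.grip(.06); s=show("open")
robot.move_l([*s["tcp_pos"][:2],.25],max_speed=.15)
c=(LC+RC)/2
robot.grip(.085)
robot.goto([c[0]+.03,c[1],.33],down(np.pi/2)); robot.wait(.1); show("up")
P=robot.camera_params("wrist");im=robot.capture("wrist")
np.savez("w3.npz",**P); cv2.imwrite("pics/w3.png",im)
cv2.imwrite("pics/w3b.png",cv2.resize(im,(800,600),interpolation=cv2.INTER_CUBIC))
```

```text
above t11.73 [0.5261 0.0386 0.2398] q7 1.800 F [0.7 0.3 0.7] M [-0.01 -0.   -0.03] w 0.0598 gf 0.0
down False t12.46 [0.5265 0.0381 0.1715] q7 1.877 F [ 0.8 -0.7 -0. ] M [-0.02 -0.01  0.03] w 0.0600 gf 0.0
closed t12.93 [0.5264 0.0366 0.1717] q7 1.877 F [ 0.4 -5.9  6.5] M [-1.05  0.22  0.11] w 0.0134 gf 32.6
turn t13.88 [0.5267 0.0373 0.1718] q7 0.879 F [ 2.6  2.5 -3.6] M [ 0.69 -0.56 -0.09] w 0.0130 gf 31.3
turn t14.97 [0.5277 0.0374 0.1718] q7 -0.321 F [ 7.7  4.4 -7. ] M [ 0.76 -1.46 -0.09] w 0.0136 gf 30.6
open t15.48 [0.5263 0.0364 0.1717] q7 -0.321 F [ 0.   0.5 -0.8] M [ 0.02 -0.02  0.03] w 0.0602 gf 0.0
up t18.13 [0.5543 0.152  0.3297] q7 1.287 F [-0.8 -0.4 -0.2] M [-0.02 -0.01 -0.01] w 0.0848 gf 0.0
```

View pics/w3b.png

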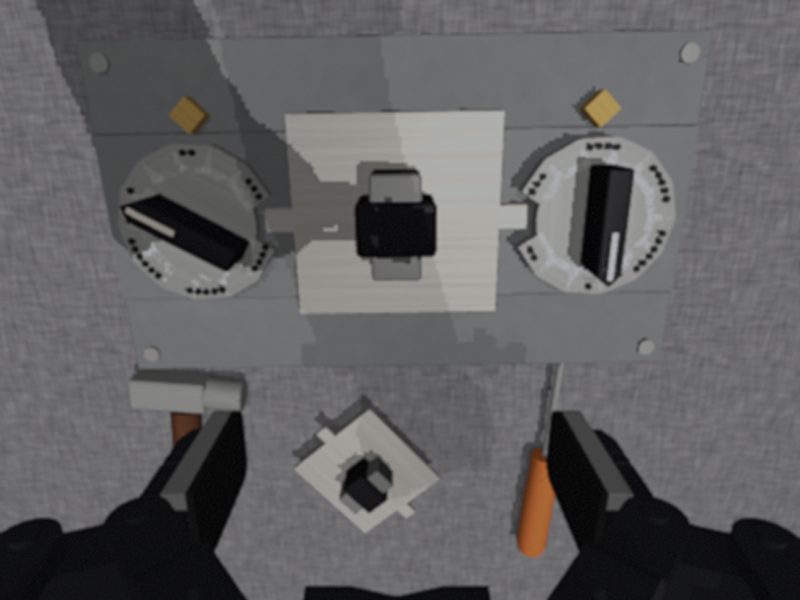

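The right dial's two-pip mark (187,153) is at its stud (188,114), with its slot over the lug at (268,220). I'll check both dials numerically and then take the lid.

Run:
```python
from h import *
P=dict(np.load("w3.npz")); im=cv2.imread("pics/w3.png")
_,a=dial(P,im,[(588,286),(532,254),(537,183),(603,146),(659,183),(649,252)])
_,b=dial(P,im,[(130,190),(187,153),(253,189),(259,258),(208,291),(146,262)])
q=ray(P,np.array([[355,196],[435,196],[434,256],[356,256]])*.64,.119); print("grip top",q.mean(0)) 
if abs(a-np.pi)>.06 or abs(b-1.047)>.06: raise SystemExit("dials off")
c=[.5232,.1528]; o=down(YAW)
robot.goto([*c,.23],o); show("above")
hit=robot.move_l([*c,.160],o,max_speed=.1,threshold=12); show(f"down {hit}")
if hit: raise SystemExit
robot.grip(0,40); robot.wait(.2); show("pinched")
```

```text
centre [0.5223 0.2676] r [0.0393 0.0406 0.0404 0.0399 0.0397 0.0399] angles [3.192 3.129 3.153 3.136 3.146 3.123] median 3.141
centre [0.5265 0.0386] r [0.0401 0.0411 0.0401 0.0391 0.0391 0.0402] angles [1.095 1.063 1.081 1.056 1.087 1.116] median 1.084
grip top [0.52189324 0.15262848 0.119     ]
above t19.48 [0.5235 0.1529 0.2303] q7 -0.150 F [-0.1 -0.3 -0.5] M [ 0.03 -0.05 -0.05] w 0.0849 gf 0.0
down False t20.32 [0.5236 0.1528 0.1604] q7 -0.097 F [-0.2 -0.3 -0.4] M [ 0.04 -0.04  0.02] w 0.0856 gf 0.0
pinched t21.03 [0.5254 0.1531 0.1623] q7 -0.097 F [ 1.9 -1.7 12.4] M [-0.15 -0.19  0.07] w 0.0375 gf 39.6
```

Run:
```python
from h import *
robot.grip(.075)
robot.move_l([.525,.1529,.1655],down(YAW),max_speed=.1); show("reset")
robot.grip(0,40); robot.wait(.2); show("pinched")
im=robot.capture("wrist"); cv2.imwrite("pics/w4b.png",cv2.resize(im,(800,600))[150:])
```

```text
reset t21.73 [0.5254 0.153  0.166 ] q7 -0.100 F [-0.6 -0.7 -0.4] M [-0.03  0.01 -0.01] w 0.0750 gf 0.0
pinched t22.38 [0.5245 0.153  0.1666] q7 -0.100 F [-6.6 -0.1 16.9] M [-0.15  1.52  0.01] w 0.0374 gf 39.6
```

View pics/w4b.png

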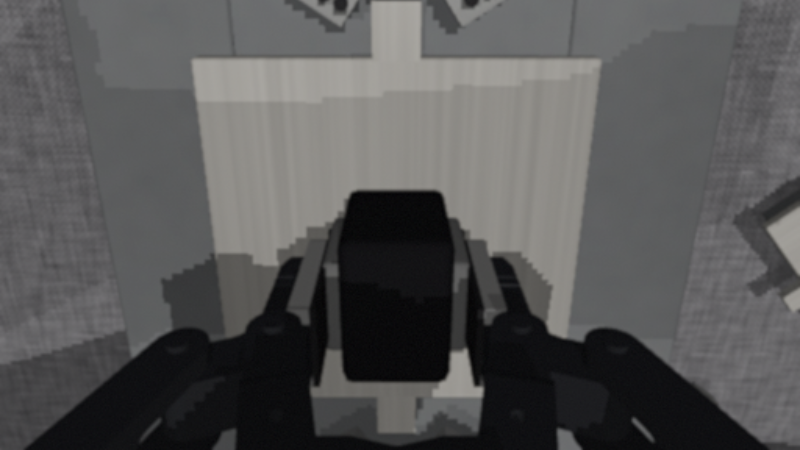

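The pads sit on both tabs either side of the grip (about (400,285)), and the lug is clear in the disc's slot at the top. Now lift.

Run:
```python
from h import *
p=[.5245,.153]
hit=robot.move_l([*p,.176],down(YAW),max_speed=.04,threshold=40); show(f"lift1 {hit}")
if hit: raise SystemExit
hit=robot.move_l([*p,.195],down(YAW),max_speed=.05,threshold=25); show(f"lift2 {hit}")
im=robot.capture("scene"); cv2.imwrite("pics/s2.png",cv2.resize(im[130:280,180:380],(800,600)))
```

```text
lift1 False t22.85 [0.5244 0.153  0.1759] q7 -0.109 F [-0.  -0.5 -3.9] M [ 0.04 -0.    0.08] w 0.0368 gf 40.9
lift2 False t23.38 [0.5245 0.1531 0.1953] q7 -0.124 F [-0.3 -0.4 -4.7] M [ 0.01  0.03 -0.02] w 0.0370 gf 40.9
```

View pics/s2.png

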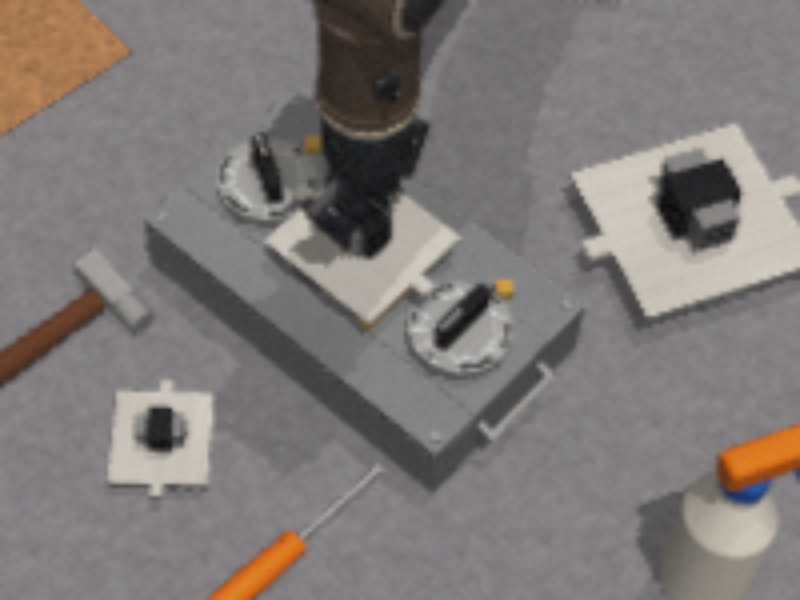

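The lid hangs level and clear of the chest, and both dials are unchanged. I'll cross-check the mat centre in the scene view, then carry the lid over.

Run:
```python
from h import *
im=cv2.imread("pics/scene0.png"); P=robot.camera_params("scene"); h=cv2.cvtColor(im,cv2.COLOR_BGR2HSV)
m=cv2.inRange(h,(8,70,90),(22,255,255)); m[:110]=0;m[168:]=0;m[:,:145]=0;m[:,215:]=0
a,c,l=max(blobs(m,200),key=lambda b:b[0]); w=ray(P,np.argwhere(l)[:,::-1],.004)[:,:2].astype(np.float32)
r=cv2.minAreaRect(w); print("mat scene",r); M=np.array([.5488,-.3267])
if np.hypot(*(np.array(r[0])-M))>.008: raise SystemExit("mismatch")
M=(M+r[0])/2; print(M)
robot.move_l([.5245,.153,.27],down(YAW),max_speed=.15)
o=down(-.13)
robot.move_l([*M,.25],o,max_speed=.2); show("over")
robot.move_l([*M,.135],o,max_speed=.1); robot.wait(.2); show("near")
hit=robot.move_l([*M,.108],o,max_speed=.02,threshold=4); show(f"set {hit}")
```

```text
mat scene ((0.5491132140159607, -0.32172998785972595), (0.2009323239326477, 0.1794329285621643), 84.30026245117188)
[ 0.54895661 -0.32421499]
over t26.62 [ 0.5493 -0.3233  0.25  ] q7 0.621 F [-0.1 -0.1 -3.7] M [-0.02  0.05 -0.02] w 0.0366 gf 41.0
near t28.12 [ 0.5492 -0.3242  0.1356] q7 0.690 F [ 0.2 -0.3 -3.2] M [ 0.1  -0.03 -0.  ] w 0.0365 gf 41.0
set True t28.99 [ 0.5489 -0.3242  0.1179] q7 0.701 F [-1.   1.1  7.3] M [0.15 0.18 0.  ] w 0.0368 gf 42.9
```

Run:
```python
from h import *
robot.grip(.085); s=show("open")
robot.move_l([*s["tcp_pos"][:2],.24],max_speed=.12)
robot.move_l([.40,-.20,.34],max_speed=.25); robot.wait(.2); show("away")
im=robot.capture("top"); P=robot.camera_params("top"); cv2.imwrite("pics/top2.png",cv2.resize(im[100:300,150:417],(800,600),interpolation=cv2.INTER_CUBIC)); cv2.imwrite("pics/top2f.png",im)
h=cv2.cvtColor(im,cv2.COLOR_BGR2HSV)
m=((h[...,1]<40)&(h[...,2]>130)).astype(np.uint8); m[:150]=0;m[220:]=0;m[:,:345]=0;m[:,410:]=0
for a,c,l in blobs(m,100): print("plate",a,c,ray(P,cv2.minAreaRect(np.argwhere(l)[:,::-1].astype(np.float32))[0],.032))
```

```text
open t29.52 [ 0.5482 -0.3236  0.1166] q7 0.701 F [ 0.9  0.1 -0.4] M [-0.06  0.04  0.02] w 0.0852 gf 0.0
away t31.92 [ 0.4002 -0.2005  0.3393] q7 0.282 F [-0.2 -0.5  0.8] M [-0.06 -0.01  0.04] w 0.0850 gf 0.0
plate 641 [374.48829953 174.53978159] [[ 0.56941903 -0.31959567  0.032     ]]
```

View pics/top2.png

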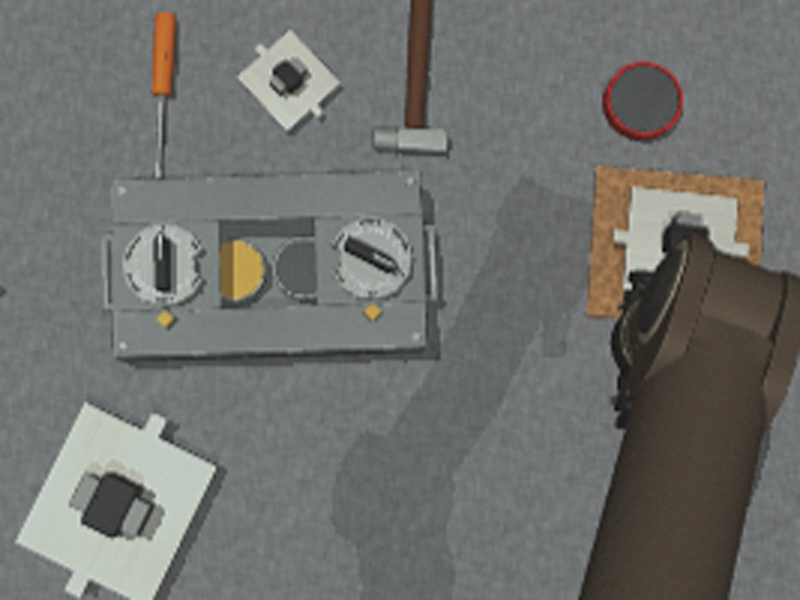

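The lid is right way up on the mat with its lugs at (621,236) and (742,250). The arm hides part of it, and both dials and the bystanders are unmoved. I'll move the arm away and check the centring.

Run:
```python
from h import *
robot.move_l([.42,.10,.36],max_speed=.25); robot.wait(.2); show("away")
for n,win in(("top",(150,220,340,415)),("scene",(105,170,140,220))):
    im=robot.capture(n); P=robot.camera_params(n); h=cv2.cvtColor(im,cv2.COLOR_BGR2HSV)
    m=((h[...,1]<45)&(h[...,2]>120)).astype(np.uint8); k=np.zeros_like(m);k[win[0]:win[1],win[2]:win[3]]=1; m*=k
    m=cv2.morphologyEx(m,cv2.MORPH_CLOSE,np.ones((15,15)))*k
    m=cv2.morphologyEx(m,cv2.MORPH_OPEN,np.ones((9,9)))
    a,c,l=max(blobs(m,50),key=lambda b:b[0]); w=ray(P,np.argwhere(l)[:,::-1],.032)[:,:2].astype(np.float32); print(n,a,"plate",cv2.minAreaRect(w))
    cv2.imwrite(f"pics/{n}3.png",im)
a=cv2.imread("pics/top3.png")[140:230,330:430];b=cv2.imread("pics/scene3.png")[100:190,130:230]
cv2.imwrite("pics/fin.png",cv2.resize(np.hstack([a,b]),(800,360),interpolation=cv2.INTER_CUBIC))
```

```text
away t33.52 [0.42   0.0991 0.36  ] q7 -0.466 F [ 0.1  0.1 -0. ] M [ 0.01 -0.    0.01] w 0.0847 gf 0.0
top 5059 plate ((0.5358275175094604, -0.3248346447944641), (0.2609608471393585, 0.2381252497434616), 88.98091125488281)
scene 4925 plate ((0.5559884309768677, -0.3245042562484741), (0.33185362815856934, 0.3504687547683716), 43.51720428466797)
```

View pics/fin.png

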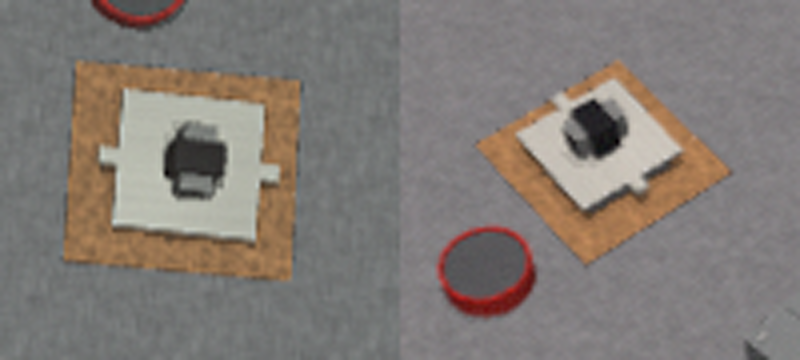

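The lid sits level and right way up on the mat. Its plate centre is at about (377,181) in the full top image, within about a pixel of the mat centre once the plate's height is allowed for.

```bash
python3 -c "
from plant import robot
print(robot.hand_in())"
```

```text
the job is handed in; nothing more can be done
None
```

The job is handed in at about 34 s on the robot clock: left dial at four pips (measured 3.14 rad), then right dial at two pips (1.08 rad), and the lid lifted out, set level on the cork mat within a few millimetres of centre, and released.

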